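# Find the hub whose keyway suits the drive module

### The arm

A 6-joint arm with a two-finger parallel gripper is mounted at the origin on the work surface. World frame = base frame: x ahead of the robot, y to its left, z up, the work surface at z = 0. Lengths are in m, angles in degrees, forces in N, time in s.
With the tool pointing down it reaches from about 0.4 to 0.825 m from the base axis. Payload 7 kg.
Tool frame: the origin (TCP) lies midway between the tips of the shut fingers; the grasp point (between the pads) lies 19 mm behind it (ctrl.hold_point_z is the distance from the TCP to the grasp point, in m); z points along the fingers, y is the line along which they close (so a half turn about z gives the same grasp; the last joint's range is limited). The gripper opens to 88 mm and grips with 3 to 60 N. Pads are 19 mm wide; open, the fingers measure 130 mm over their backs; the gripper's body (78 mm by 193 mm) begins 47 mm behind the grasp point.
Start: joints at [16.507, 20.546, 0.682, 0, -70.136, -16.507], TCP at [0.675, -0, 0.194] pointing down, gripper open.
Joint ranges: [-176.03, 176.03], [-82.01, 121.73], [-58.28, 71.71], [-173.87, 95.51], [-174.79, -0.11], [-173.66, 173.66]. Speed limits (degrees/s): [136.94, 136.94, 172.46, 180, 180, 180].

### API

Orientations are given as [roll, pitch, yaw] about the fixed x, y, z axes, in that order (R = Rz(yaw) Ry(pitch) Rx(roll)).
In Python, from plant import ctrl gives the robot as it stands.
- The arm moves only by the tool apply_moves, never from a script. Its argument "deltas" is a list of rows, each an object with "fingers": the finger opening in mm, from 0 to 87.6; "delta_pos": the shift along the tool's x, y, z in mm, a list of three; "angular": the turn, a rotation vector about the tool's x, y, z in degrees, a list of three. A call has 1 to 10 rows; each row is the pose to reach, as a shift and turn from the pose commanded when the call began, along the tool's axes at that moment; what a row does not reach only later rows make up. A row lasts 1/10 s, in which the tool goes at most 50 mm and 8.59 degrees, less where a joint would pass 70% of its speed; a pose out of reach is approached as far as the arm can. A call with a gripper value outside its range is refused whole. The fingers move at their own pace and stop on an object; the grip force is fixed at half the most. Time passes only in rows, so rows that repeat a pose let the fingers close. It gives the time, the measured TCP pose, the force, the opening and the grip force at its end, in the units of the state.
- ctrl.get_obs(): the state, without advancing time (a new reading comes with each control period).
- ctrl.snapshot(name): name is "scene" or "side" or "wrist"; returns the picture (480x640x3 uint8, red, green, blue); there is no depth.
- ctrl.camera_params(name): a dict with "fx", "fy", "cx", "cy" (pixels), "dist_coeffs" ([k1, k2, p1, p2, k3] as OpenCV has them; the pictures are not rectified), "cam_to_world" (4x4, takes a point from camera to world coordinates); the wrist camera has in their place "mount" (4x4, takes a point from camera to tool coordinates, whose origin is the TCP and whose axes are the flange's). Camera axes: x right, y up, looking along -z (the intrinsics and any distortion apply to the point x, -y, -z); pixel columns grow to the right and rows downward; lengths in m; the calibration is good to about 2 mm. A picture is of the moment at which its call begins: read the wrist's pose just before it. camera_params takes no time and is no camera call.
- ctrl.close_job(): hands the job in; it is judged then, once.
The state is a dict: "clock": time; "joint_pos": joint angles; "qvel": joint speeds; "tau": joint torques, N m; "tool_pos": TCP position; "orientation": TCP orientation; "force": force on the tool from outside, world axes, zero at the start; "moment": the same for the moment, N m; "opening": finger opening in m; "gripper_force": force on a finger pad.
Only numpy, scipy, OpenCV 4.12 (cv2) and the standard library are available. Lean on these libraries where they do the work, as an engineer would, in place of code of your own. Each camera call takes 0.05 s, during which the arm holds its last target. There are 200 camera calls.

### The job

Three index hubs look alike, but only one has its keyway cut so that it can go fully home on the module's keyed test shaft with its orange arm over the red sensor. Try them on the shaft, without forcing, until you find it and leave that one fully seated with its arm over the red sensor. Leave the other two standing upright on the bench, and do not disturb the screwdriver, the fan or the parts bin.

Things in the scene. Friction and masses are not known exactly. Their poses are not given: they have to be found in the camera images.
- hub_a_mid (a point): Centre (on the bore axis, 16 mm above the underside) of loose hub A: aluminium hexagon, 46 mm across flats, 32 mm high, about 180 g, standing on the bench. z: bore axis, up; x: along its orange arm. Two flats, facing +y and -y, are parallel to the arm: grip there. Brass through bore 22 mm, its lining standing 1 mm above the top, with one keyway 9 mm wide, a notch visible from above
- hub_a_arm (a point): Point on the arm of hub A, 50 mm from the bore axis, 4 mm above the hub's underside; it belongs over the sensor. The arm is 14 mm wide, 4 mm thick and ends 58 mm from the axis. The hubs are alike except for the keyway's angle from the arm: 135, 180 or 225 degrees, one each; which hub has which is not told
- hub_b_mid (a point): Centre (on the bore axis, 16 mm above the underside) of loose hub B: aluminium hexagon, 46 mm across flats, 32 mm high, about 180 g, standing on the bench. z: bore axis, up; x: along its orange arm. Two flats, facing +y and -y, are parallel to the arm: grip there. Brass through bore 22 mm, its lining standing 1 mm above the top, with one keyway 9 mm wide, a notch visible from above
- hub_b_arm (a point): Point on the arm of hub B, 50 mm from the bore axis, 4 mm above the hub's underside; it belongs over the sensor. The arm is 14 mm wide, 4 mm thick and ends 58 mm from the axis. The hubs are alike except for the keyway's angle from the arm: 135, 180 or 225 degrees, one each; which hub has which is not told
- hub_c_mid (a point): Centre (on the bore axis, 16 mm above the underside) of loose hub C: aluminium hexagon, 46 mm across flats, 32 mm high, about 180 g, standing on the bench. z: bore axis, up; x: along its orange arm. Two flats, facing +y and -y, are parallel to the arm: grip there. Brass through bore 22 mm, its lining standing 1 mm above the top, with one keyway 9 mm wide, a notch visible from above
- hub_c_arm (a point): Point on the arm of hub C, 50 mm from the bore axis, 4 mm above the hub's underside; it belongs over the sensor. The arm is 14 mm wide, 4 mm thick and ends 58 mm from the axis. The hubs are alike except for the keyway's angle from the arm: 135, 180 or 225 degrees, one each; which hub has which is not told
- module: Fixed white drive module, 130 x 130 mm, top 45 mm above the bench; origin at the centre of its underside, on the shaft axis. A brass key on the shaft, 6 mm wide, stands 4 mm out towards -x of this frame and reaches from the shoulder to 18 mm above it. Hub on shaft: 1 mm play all round, about 7 degrees of turn either way. Module and shaft do not turn or move
- seat (a point): Centre of the module's steel shoulder (36 mm across, 57 mm above the bench), z up along the shaft. The steel test shaft, 20 mm thick, rises from it: straight for 34 mm, then a 6 mm taper to a 12 mm nose. A hub whose keyway meets the key sinks until its underside is on the shoulder; otherwise it rests on the key, 18 mm too high
- sensor_top (a point): Centre of the top of the red home sensor, a round stub 16 mm across on the module, 50 mm from the shaft axis, its top 4 mm below the shoulder. The module has three such places, 45 degrees apart; two hold grey blanking plugs of the same size and the sensor may be in any
- screwdriver: Bystander: screwdriver with a red handle, 190 mm long, lying on the bench; its x runs from handle to tip, origin under its middle. Leave it alone
- fan: Bystander: square black cooling fan, 80 x 80 x 25 mm, lying flat; origin at the centre of its underside. Leave it alone
- parts_bin: Bystander: small open red parts bin, 100 x 110 x 50 mm, origin at the centre of its underside. Leave it alone
There are look-alikes about, which are no part of the job. Leave any green look-alike of the part that bears hub_a_mid alone.

How it is judged:
By the outcome, as a careful person would: the job done as asked, in the order asked, and still so for the second after the job is handed in, with the robot touching nothing.
It also fails if it takes over 72 s, if anything falls off the work surface, if the arm or the gripper's body presses on something with over 40 N, if the wrist force passes 120 N, or if a joint passes its speed limit or range.

## Working session

There is one attempt and no reset: what is moved stays moved. The work goes in short steps, Python scripts to look and compute and a tool call to move; the robot and the scene stay as the last step left them, time stands still between calls to the robot, and variables do not carry over. Pictures are saved under pics/ and viewed, at most 13 in all, crops included, and the job is handed in when it is done.

Besides the shell and the picture viewer there is one more tool, called after ">>>" as name(argument=value, ...), one argument or row to a line, values as JSON. apply_moves: Moves the arm, as the interface text tells. Its arguments: {"type":"object","properties":{"deltas":{"type":"array"}},"required":["deltas"]}

```bash
mkdir -p pics
python3 - <<'E'
from plant import ctrl
import cv2,numpy as np
o=ctrl.get_obs();print(o)
for n in ["scene","side","wrist"]:
    im=ctrl.snapshot(n);cv2.imwrite(f"pics/{n}0.png",im[:,:,::-1]);print(n,{k:np.round(v,4).tolist() for k,v in ctrl.camera_params(n).items()})
E
```

```text
{'clock': 0.0, 'joint_pos': array([ 1.65054359e+01,  2.05911368e+01,  6.35109481e-01, -1.93966468e-02,
       -7.01353801e+01, -1.65078181e+01]), 'qvel': array([-0.0572639 , -0.12844025, -0.06035592,  0.15445452, -0.01160502,
        0.00291644]), 'tau': array([-8.00930356e-04, -5.82726967e+01,  2.93058443e+01,  6.99745238e+00,
        6.93249181e-03, -2.06530804e-04]), 'tool_pos': array([ 6.74473396e-01, -4.90539816e-05,  1.92838514e-01]), 'orientation': array([ 1.79907179e+02, -8.49289597e-03, -9.00089809e+01]), 'force': array([-0.60156036,  0.11405646,  0.65029516]), 'moment': array([-0.01767228,  0.00141542, -0.05177696]), 'gripper_force': 0.0, 'opening': 0.08777227624817785}
scene {'fx': 447.1703, 'fy': 447.1703, 'cx': 318.8301, 'cy': 243.5972, 'dist_coeffs': [0.004, 0.0, 0.0, 0.0, 0.0], 'cam_to_world': [[-0.1248, -0.714, 0.6889, 1.3382], [0.9922, -0.0894, 0.0872, -0.0344], [-0.0007, 0.6944, 0.7196, 0.8121], [0.0, 0.0, 0.0, 1.0]]}
side {'fx': 439.2041, 'fy': 439.2041, 'cx': 320.9113, 'cy': 244.0257, 'dist_coeffs': [-0.0422, 0.0, 0.0, 0.0, 0.0], 'cam_to_world': [[-0.981, 0.0831, -0.1754, 0.4204], [-0.1928, -0.5216, 0.8312, 0.6236], [-0.0224, 0.8492, 0.5277, 0.5535], [0.0, 0.0, 0.0, 1.0]]}
wrist {'fx': 419.7773, 'fy': 419.7773, 'cx': 316.2189, 'cy': 233.1347, 'dist_coeffs': [0.0184, 0.0, 0.0, 0.0, 0.0], 'mount': [[-0.0003, 0.9524, 0.3048, 0.0829], [1.0, 0.0004, -0.0003, 0.0004], [-0.0004, 0.3048, -0.9524, -0.1907], [0.0, 0.0, 0.0, 1.0]]}
```

View pics/scene0.png

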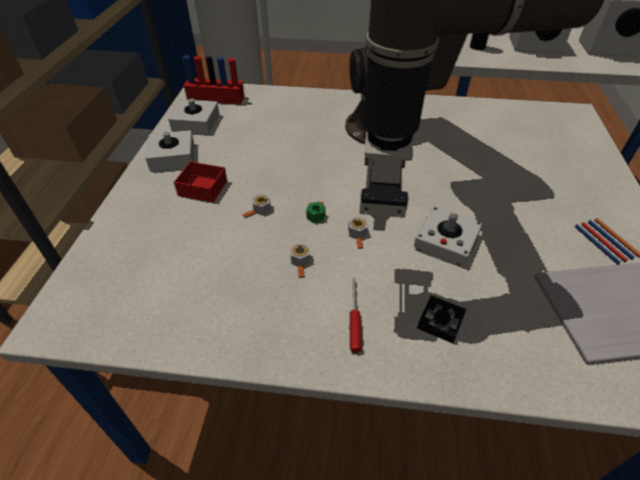

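View pics/wrist0.png

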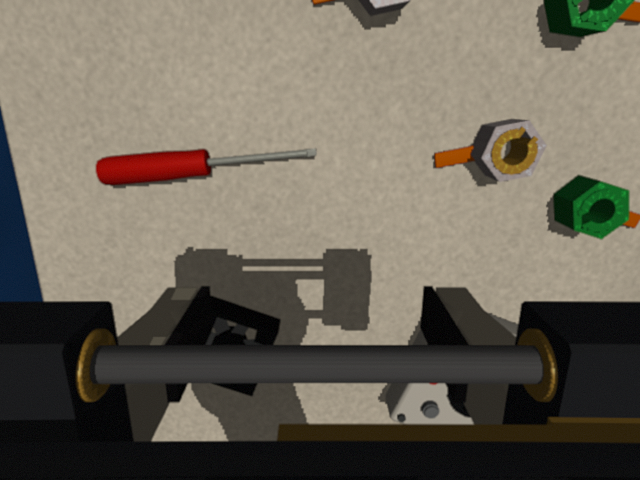

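The scene picture shows the hubs at about (261,203), (358,227) and (300,254), with their arms towards the bottom. The module is at (448,235) with the red sensor at about (445,241). The wrist picture shows one hub at (515,150) with green look-alikes beside it.

```bash
cat > h.py <<'E'
import cv2,numpy as np
from plant import ctrl
from scipy.spatial.transform import Rotation as R
def T_tool(o=None):
    o=o or ctrl.get_obs();T=np.eye(4);T[:3,:3]=R.from_euler('xyz',o['orientation'],degrees=True).as_matrix();T[:3,3]=o['tool_pos'];return T
def cam(name,T=None):
    p=ctrl.camera_params(name)
    C=np.array(p['cam_to_world']) if name!='wrist' else (T if T is not None else T_tool())@np.array(p['mount'])
    return np.array([[p['fx'],0,p['cx']],[0,p['fy'],p['cy']],[0,0,1]]),np.array(p['dist_coeffs']),C
def px2w(name,uv,z,T=None):
    K,d,C=cam(name,T);u=cv2.undistortPoints(np.array(uv,float).reshape(-1,1,2),K,d).reshape(-1,2)
    r=np.c_[u[:,0],-u[:,1],-np.ones(len(u))]@C[:3,:3].T
    return C[:3,3]+r*((z-C[2,3])/r[:,2])[:,None]
def w2px(name,P,T=None):
    K,d,C=cam(name,T);q=(np.array(P,float).reshape(-1,3)-C[:3,3])@C[:3,:3];q*=[1,-1,-1]
    return cv2.projectPoints(q,np.zeros(3),np.zeros(3),K,d)[0].reshape(-1,2)
def tmove(target,yaw,T=None):
    "delta in tool axes (mm, deg) from measured pose to tool-down target with yaw"
    T=T_tool() if T is None else T
    return np.round(T[:3,:3].T@(np.array(target)-T[:3,3])*1000,1), np.round((R.from_matrix(T[:3,:3]).inv()*R.from_euler('xyz',[180,0,yaw],degrees=True)).as_rotvec(degrees=True),1)
E
python3 - <<'E'
from h import *
np.set_printoptions(precision=3,suppress=True)
print("hubs",px2w('scene',[(262,199),(358,224),(300,249)],.033))
print("arm ends",px2w('scene',[(245,214),(360,246),(301,274)],.004))
print("shaft nose",px2w('scene',[(452,216)],.097), "sensor",px2w('scene',[(445,241)],.053))
print('bin',px2w('scene',[(201,182)],.03),'fan',px2w('scene',[(442,316)],.02),'sd',px2w('scene',[(356,348),(354,280)],.01),'green',px2w('scene',[(316,210)],.03))
E
```

```text
hubs [[ 0.447 -0.301  0.033]
 [ 0.512 -0.039  0.033]
 [ 0.616 -0.171  0.033]]
arm ends [[ 0.48  -0.343  0.004]
 [ 0.56  -0.029  0.004]
 [ 0.669 -0.162  0.004]]
shaft nose [[0.525 0.18  0.097]] sensor [[0.566 0.169 0.053]]
bin [[ 0.393 -0.487  0.03 ]] fan [[0.76  0.156 0.02 ]] sd [[ 0.854 -0.02   0.01 ]
 [ 0.676 -0.036  0.01 ]] green [[ 0.469 -0.152  0.03 ]]
```

Run:
```python
import cv2
im=cv2.imread('pics/scene0.png')[150:300,180:500]
cv2.imwrite('pics/crop1.png',cv2.resize(im,(800,375),interpolation=cv2.INTER_CUBIC))
```

```text
(no output)
```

View pics/crop1.png

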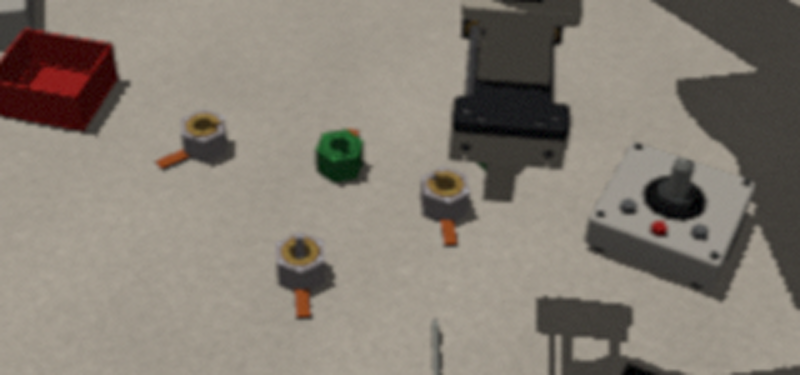

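Hub B's notch and the sensor position need a closer look. The sensor looks like the middle of the three places.

>>> apply_moves(
  deltas=[
    {"fingers": 87, "delta_pos": [-230, 125, 0], "angular": [0, 0, 0]},
    {"fingers": 87, "delta_pos": [-230, 125, 0], "angular": [0, 0, 0]},
    {"fingers": 87, "delta_pos": [-230, 125, 0], "angular": [0, 0, 0]},
    {"fingers": 87, "delta_pos": [-230, 125, 0], "angular": [0, 0, 0]},
    {"fingers": 87, "delta_pos": [-230, 125, 0], "angular": [0, 0, 0]},
    {"fingers": 87, "delta_pos": [-230, 125, 0], "angular": [0, 0, 0]},
    {"fingers": 87, "delta_pos": [-230, 125, 0], "angular": [0, 0, 0]},
    {"fingers": 87, "delta_pos": [-230, 125, 0], "angular": [0, 0, 0]},
  ],
)

```text
clock: 0.95
tool_pos: [0.5499, 0.2298, 0.1936]
orientation: [180.0, -0.0, -90.0]
force: [0.2, -0.1, 0.7]
opening: 0.0868
gripper_force: 0.0
```

Run:
```python
from h import *
T=T_tool();im=ctrl.snapshot('wrist')[:,:,::-1];np.save('T1.npy',T);cv2.imwrite('pics/w1.png',im);print(T,ctrl.get_obs()['clock'])
```

```text
[[ 7.33206397e-04 -9.99999694e-01 -2.73115384e-04  5.49947612e-01]
 [-9.99999679e-01 -7.33118162e-04 -3.23028932e-04  2.29839368e-01]
 [ 3.22828607e-04  2.73352143e-04 -9.99999911e-01  1.93620793e-01]
 [ 0.00000000e+00  0.00000000e+00  0.00000000e+00  1.00000000e+00]] 1.0
```

>>> apply_moves(
  deltas=[
    {"fingers": 87, "delta_pos": [360, 20, 0], "angular": [0, 0, 0]},
    {"fingers": 87, "delta_pos": [360, 20, 0], "angular": [0, 0, 0]},
    {"fingers": 87, "delta_pos": [360, 20, 0], "angular": [0, 0, 0]},
    {"fingers": 87, "delta_pos": [360, 20, 0], "angular": [0, 0, 0]},
    {"fingers": 87, "delta_pos": [360, 20, 0], "angular": [0, 0, 0]},
    {"fingers": 87, "delta_pos": [360, 20, 0], "angular": [0, 0, 0]},
    {"fingers": 87, "delta_pos": [360, 20, 0], "angular": [0, 0, 0]},
    {"fingers": 87, "delta_pos": [360, 20, 0], "angular": [0, 0, 0]},
    {"fingers": 87, "delta_pos": [360, 20, 0], "angular": [0, 0, 0]},
    {"fingers": 87, "delta_pos": [360, 20, 0], "angular": [0, 0, 0]},
  ],
)

```text
clock: 2.0
tool_pos: [0.5298, -0.1307, 0.1936]
orientation: [180.0, 0.0, -90.1]
force: [0.6, 0.1, -0.2]
opening: 0.0867
gripper_force: 0.0
```

Run:
```python
from h import *
T=T_tool();im=ctrl.snapshot('wrist')[:,:,::-1];np.save('T2.npy',T);cv2.imwrite('pics/w2.png',im);print(T,ctrl.get_obs()['clock'])
w0=cv2.imread('pics/wrist0.png')[100:200,420:560];w1=cv2.imread('pics/w1.png')
cv2.imwrite('pics/b.png',cv2.resize(w0,None,fx=5,fy=5,interpolation=cv2.INTER_CUBIC))
```

```text
[[-2.18211180e-03 -9.99997579e-01 -2.84260797e-04  5.29807701e-01]
 [-9.99997614e-01  2.18208205e-03  1.04938609e-04 -1.30746446e-01]
 [-1.04318075e-04  2.84489106e-04 -9.99999954e-01  1.93580053e-01]
 [ 0.00000000e+00  0.00000000e+00  0.00000000e+00  1.00000000e+00]] 2.05
```

View pics/w1.png

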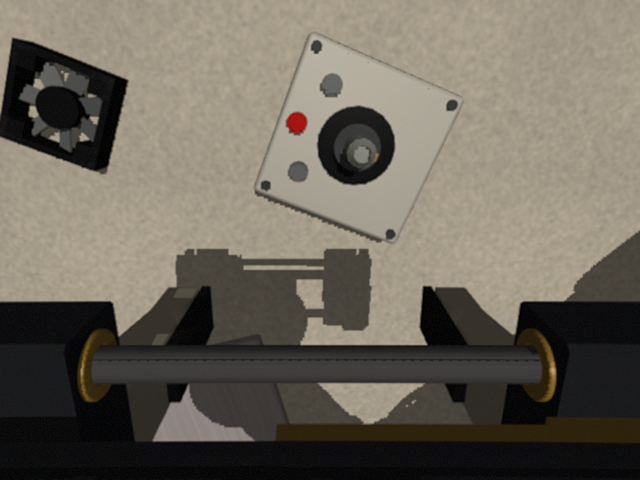

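View pics/w2.png

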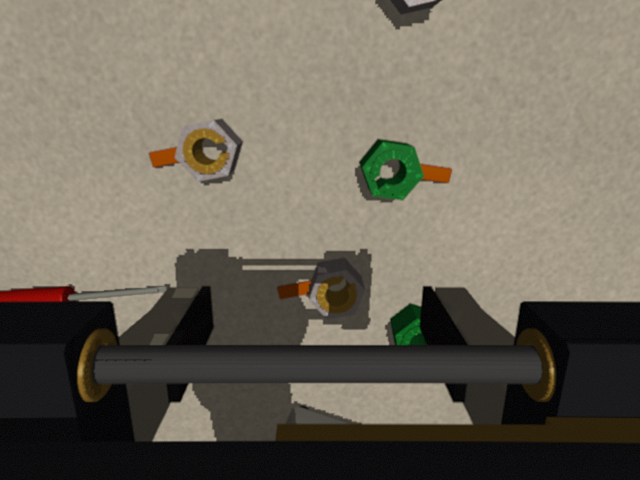

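View pics/b.png

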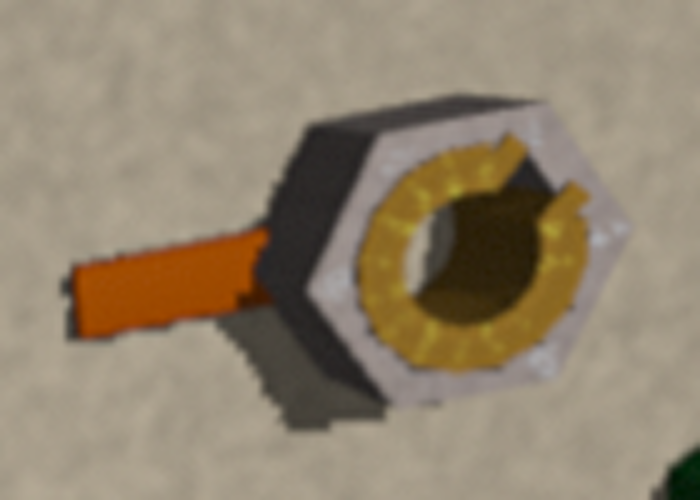

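The module's sensor (297,123) is the middle place of the three, with the key opposite it at (375,158). The key therefore points 180° from the sensor. In w2 the hub at (207,150) has its notch opposite the arm, which is the 180° hub. The hub near the module has its notch off to one side. Next I measure.

```bash
cat >> h.py <<'E'
def blob(im,lo,hi,box):
    x0,y0,x1,y1=box;m=cv2.inRange(cv2.cvtColor(im,cv2.COLOR_BGR2HSV)[y0:y1,x0:x1],lo,hi)
    n,l,s,c=cv2.connectedComponentsWithStats(m);i=1+s[1:,4].argmax();return (l==i).astype(np.uint8)*255,c[i]+[x0,y0],s[i]
E
python3 - <<'E'
from h import *
np.set_printoptions(precision=4,suppress=True)
w1=cv2.imread('pics/w1.png');w2=cv2.imread('pics/w2.png');T1=np.load('T1.npy');T2=np.load('T2.npy')
def ell(m,off):
    c=max(cv2.findContours(m,cv2.RETR_EXTERNAL,cv2.CHAIN_APPROX_NONE)[0],key=len);e=cv2.fitEllipse(cv2.convexHull(c));return np.array(e[0])+off,e[1]
m,c,s=blob(w2,(18,120,90),(35,255,255),(140,100,260,200));e=ell(m,(140,100));print('hub ring',e,s);H=px2w('wrist',[e[0]],.033,T2)[0];print(H)
m,c,s=blob(w2,(5,180,120),(16,255,255),(140,120,200,190));print('arm',c,s)
# outer end edge pts of the arm: fit the axis
ys,xs=np.nonzero(m);A=px2w('wrist',np.c_[xs+140,ys+120],.004,T2)[:,:2];mu=A.mean(0);d=np.linalg.svd(A-mu,full_matrices=False)[2][0];print('arm mean',mu,'axis yaw',np.degrees(np.arctan2(*d[::-1])),'yaw from ctr',np.degrees(np.arctan2(*(mu-H[:2])[::-1])),'dist max',np.max((A-H[:2])@np.sign(d[0])@d if 0 else np.hypot(*(A-H[:2]).T)))
m,c,s=blob(w1,(0,0,0),(179,255,60),(310,95,405,195));e=ell(m,(310,95));print('black',e,px2w('wrist',[e[0]],.045,T1),px2w('wrist',[e[0]],.057,T1))
m,c,s=blob(w1,(0,180,90),(8,255,255),(270,100,320,150));print('red',c,px2w('wrist',[c],.053,T1))
g=px2w('wrist',[(332,85),(298,172)],.053,T1);print('grey',g);print('nose',px2w('wrist',[(361,154)],.097,T1))
cv2.imwrite('pics/c2.png',np.hstack([cv2.resize(w2[105:195,140:260],(533,400),interpolation=2),cv2.resize(w1[110:200,320:410],(260,260),interpolation=2) if 0 else cv2.resize(w1[120:180,325:365+20],(260,260),interpolation=2)] if 0 else [cv2.resize(w2[105:195,140:260],(480,360),interpolation=2),cv2.resize(w1[105:185,320:390],(315,360),interpolation=2)]))
E
```

```text
hub ring (array([205.263 , 150.6895]), (43.56197738647461, 46.58103561401367)) [ 43  29  46  45 945]
[ 0.6207 -0.1728  0.033 ]
arm [162.9133 157.026 ] [ 10  28  27  19 346]
arm mean [ 0.6665 -0.1639] axis yaw 15.222380305644094 yaw from ctr 11.063959382764676 dist max 0.057851526271405516
black (array([355.674 , 145.1709]), (75.48970794677734, 78.40966033935547)) [[0.5181 0.1821 0.045 ]] [[0.5192 0.1809 0.057 ]]
red [296.341  122.3443] [[0.5646 0.1642 0.053 ]]
grey [[0.5377 0.1374 0.053 ]
 [0.5638 0.2022 0.053 ]]
nose [[0.5191 0.1826 0.097 ]]
```

View pics/c2.png

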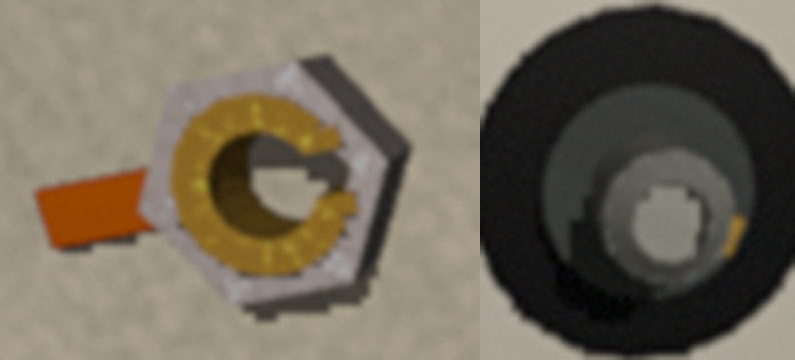

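The crop confirms that the notch is opposite the arm on this hub, at (0.621, -0.173) with its arm at about 12° yaw. The shaft is at (0.519, 0.182) and the sensor's yaw is about -21.5°. I'll go above the hub.

>>> apply_moves(
  deltas=[
    {"fingers": 87, "delta_pos": [42, -91, 50], "angular": [0, 0, -80]},
    {"fingers": 87, "delta_pos": [42, -91, 50], "angular": [0, 0, -80]},
    {"fingers": 87, "delta_pos": [42, -91, 50], "angular": [0, 0, -80]},
    {"fingers": 87, "delta_pos": [42, -91, 50], "angular": [0, 0, -80]},
    {"fingers": 87, "delta_pos": [42, -91, 50], "angular": [0, 0, -80]},
    {"fingers": 87, "delta_pos": [42, -91, 50], "angular": [0, 0, -80]},
    {"fingers": 87, "delta_pos": [42, -91, 50], "angular": [0, 0, -80]},
    {"fingers": 87, "delta_pos": [42, -91, 50], "angular": [0, 0, -80]},
    {"fingers": 87, "delta_pos": [42, -91, 50], "angular": [0, 0, -80]},
    {"fingers": 87, "delta_pos": [42, -91, 50], "angular": [0, 0, -80]},
  ],
)

```text
clock: 3.05
tool_pos: [0.6214, -0.1703, 0.1437]
orientation: [-180.0, 0.0, -9.6]
force: [0.3, 0.6, 0.4]
opening: 0.0871
gripper_force: 0.0
```

>>> apply_moves(
  deltas=[
    {"fingers": 87, "delta_pos": [0, 0, 20], "angular": [0, 0, -22]},
    {"fingers": 87, "delta_pos": [0, 0, 20], "angular": [0, 0, -22]},
    {"fingers": 87, "delta_pos": [0, 0, 20], "angular": [0, 0, -22]},
    {"fingers": 87, "delta_pos": [0, 0, 20], "angular": [0, 0, -22]},
    {"fingers": 87, "delta_pos": [0, 0, 20], "angular": [0, 0, -22]},
  ],
)

```text
clock: 3.55
tool_pos: [0.6214, -0.1709, 0.1238]
orientation: [-180.0, -0.0, 11.9]
force: [-0.4, 1.4, -0.9]
opening: 0.0876
gripper_force: 0.0
```

Run:
```python
from h import *
np.set_printoptions(precision=4,suppress=True)
o=ctrl.get_obs();T=T_tool(o);im=ctrl.snapshot('wrist')[:,:,::-1];cv2.imwrite('pics/w3.png',im);np.save('T3.npy',T)
print(o['tool_pos'],o['orientation'],o['joint_pos'])
m,c,s=blob(im,(18,120,90),(35,255,255),(180,100,460,340));k=max(cv2.findContours(m,0,1)[0],key=len);e=cv2.fitEllipse(cv2.convexHull(k));H=px2w('wrist',[np.array(e[0])+[180,100]],.033,T)[0];print('ring',e,s,H)
m,c,s=blob(im,(5,180,120),(16,255,255),(180,0,460,340));ys,xs=np.nonzero(m);A=px2w('wrist',np.c_[xs+180,ys],.004,T)[:,:2];mu=A.mean(0);d=np.linalg.svd(A-mu,full_matrices=False)[2][0]
print('arm',c,s,mu,'axis',np.degrees(np.arctan2(*d[::-1])),'ctr yaw',np.degrees(np.arctan2(*(mu-H[:2])[::-1])),np.hypot(*(A-H[:2]).T).max())
```

```text
[ 0.6214 -0.1709  0.1238] [-179.9999   -0.009    11.9302] [  1.9337  20.5521  -8.8276  -0.0019 -60.6114  99.9975]
ring ((122.15106201171875, 131.31190490722656), (15.190156936645508, 35.70194625854492), 154.5918426513672) [113 115  20  33 329] [ 0.6132 -0.1623  0.033 ]Traceback (most recent call last):
  File "<stdin>", line 6, in <module>
  File "h.py", line 23, in blob
    n,l,s,c=cv2.connectedComponentsWithStats(m);i=1+s[1:,4].argmax();return (l==i).astype(np.uint8)*255,c[i]+[x0,y0],s[i]
                                                    ~~~~~~~~~~~~~~^^
ValueError: attempt to get argmax of an empty sequence
```

View pics/w3.png

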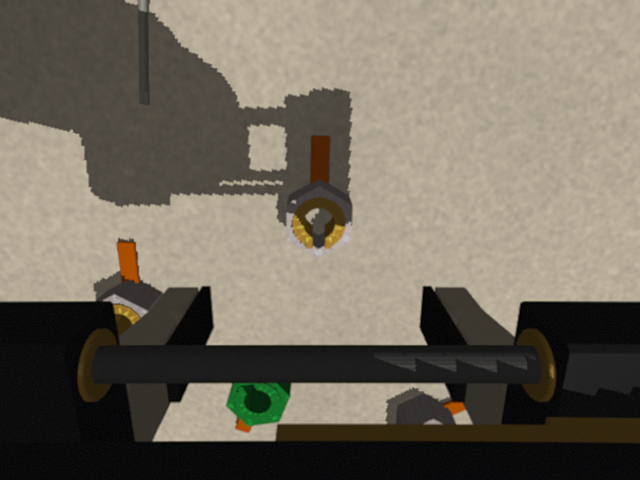

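The hub sits squarely under the tool at (319,223), with the arm up at (320,158) and the notch down at (319,242), so 180° is confirmed. It is in shadow, so I'll re-threshold.

Run:
```python
from h import *
np.set_printoptions(precision=4,suppress=True)
T=np.load('T3.npy');im=cv2.imread('pics/w3.png')
m,c,s=blob(im,(15,100,40),(35,255,255),(270,180,370,265));k=max(cv2.findContours(m,0,1)[0],key=len);e=cv2.fitEllipse(cv2.convexHull(k));H=px2w('wrist',[np.array(e[0])+[270,180]],.033,T)[0];print('ring',np.array(e[0])+[270,180],e,s,H)
m,c,s=blob(im,(3,150,40),(14,255,255),(290,120,350,190));ys,xs=np.nonzero(m);A=px2w('wrist',np.c_[xs+290,ys+120],.004,T)[:,:2];mu=A.mean(0);d=np.linalg.svd(A-mu,full_matrices=False)[2][0]
print('arm',c,s,mu,'axis',np.degrees(np.arctan2(*d[::-1])),'ctr yaw',np.degrees(np.arctan2(*(mu-H[:2])[::-1])),np.hypot(*(A-H[:2]).T).max())
print((T[:3,:3].T@(H-T[:3,3]))*1000)
```

```text
ring [318.5874 223.3363] ((48.58738327026367, 43.336307525634766), (52.29954147338867, 52.8141975402832), 75.06637573242188) [  22   17   54   52 1499] [ 0.6213 -0.1724  0.033 ]
arm [319.6109 158.0655] [ 21  16  19  48 825] [ 0.6619 -0.1646] axis -168.6940260956826 ctr yaw 10.799974182728715 0.057629033972016505
[-0.3724  1.3889 90.8239]
```

>>> apply_moves(
  deltas=[
    {"fingers": 87, "delta_pos": [-0.4, 1.4, 40], "angular": [0, 0, 1]},
    {"fingers": 87, "delta_pos": [-0.4, 1.4, 80], "angular": [0, 0, 1]},
    {"fingers": 87, "delta_pos": [-0.4, 1.4, 110], "angular": [0, 0, 1]},
    {"fingers": 87, "delta_pos": [-0.4, 1.4, 117], "angular": [0, 0, 1]},
    {"fingers": 87, "delta_pos": [-0.4, 1.4, 117], "angular": [0, 0, 1]},
    {"fingers": 60, "delta_pos": [-0.4, 1.4, 117], "angular": [0, 0, 1]},
    {"fingers": 40, "delta_pos": [-0.4, 1.4, 117], "angular": [0, 0, 1]},
    {"fingers": 40, "delta_pos": [-0.4, 1.4, 117], "angular": [0, 0, 1]},
    {"fingers": 40, "delta_pos": [-0.4, 1.4, 117], "angular": [0, 0, 1]},
    {"fingers": 40, "delta_pos": [-0.4, 1.4, 117], "angular": [0, 0, 1]},
  ],
)

```text
clock: 4.6
tool_pos: [0.6212, -0.1735, 0.0074]
orientation: [180.0, -0.1, 11.0]
force: [0.8, -0.1, -0.4]
opening: 0.0526
gripper_force: 0.0
```

>>> apply_moves(
  deltas=[
    {"fingers": 30, "delta_pos": [0, 0, 0], "angular": [0, 0, 0]},
    {"fingers": 30, "delta_pos": [0, 0, 0], "angular": [0, 0, 0]},
    {"fingers": 30, "delta_pos": [0, 0, 0], "angular": [0, 0, 0]},
    {"fingers": 30, "delta_pos": [0, 0, 0], "angular": [0, 0, 0]},
  ],
)

```text
clock: 5.0
tool_pos: [0.6209, -0.1735, 0.0067]
orientation: [180.0, 0.0, 11.0]
force: [-0.4, 0.2, 0.7]
opening: 0.0304
gripper_force: 0.0
```

>>> apply_moves(
  deltas=[
    {"fingers": 30, "delta_pos": [0, 0, -40], "angular": [0, 0, 0]},
    {"fingers": 30, "delta_pos": [0, 0, -80], "angular": [0, 0, 0]},
    {"fingers": 30, "delta_pos": [0, 0, -120], "angular": [0, 0, 0]},
    {"fingers": 30, "delta_pos": [0, 0, -135], "angular": [0, 0, 0]},
    {"fingers": 30, "delta_pos": [0, 0, -135], "angular": [0, 0, 0]},
  ],
)

```text
clock: 5.5
tool_pos: [0.6227, -0.1737, 0.1453]
orientation: [179.9, -0.3, 11.0]
force: [-0.9, 0.2, -1.2]
opening: 0.0299
gripper_force: 0.0
```

Run:
```python
from h import *
np.set_printoptions(precision=4,suppress=True)
T=T_tool();im=ctrl.snapshot('wrist')[:,:,::-1];cv2.imwrite('pics/w4.png',im);np.save('T4.npy',T)
m,c,s=blob(im,(15,100,40),(35,255,255),(230,150,410,340));k=max(cv2.findContours(m,0,1)[0],key=len);e=cv2.fitEllipse(cv2.convexHull(k));u=np.array(e[0])+[230,150];z=T[2,3]-.0074+.033
H=px2w('wrist',[u],z,T)[0];print('ring',u,e[1],s,'tool',T[:3,:3].T@(H-T[:3,3])*1000)
m,c,s=blob(im,(3,150,40),(14,255,255),(230,60,410,300));A=px2w('wrist',[c],z-.029,T)[0];print('arm',c,s,T[:3,:3].T@(A-T[:3,3])*1000)
print(tmove((.519,.182,.125),-21.5,T))
```

```text
ring [314.3774 217.2686] (49.212181091308594, 49.3796272277832) [  60   43   50   48 1298] tool [ 36.3236  -0.8678 -25.3987]
arm [314.2336 156.5071] [ 76  76  17  44 702] [57.1622 -1.053   3.7179]
(array([ -34. , -369. ,   19.6]), array([-0. , -0.3, 32.5]))
```

The fingers closed on nothing, so I'll look.

View pics/w4.png

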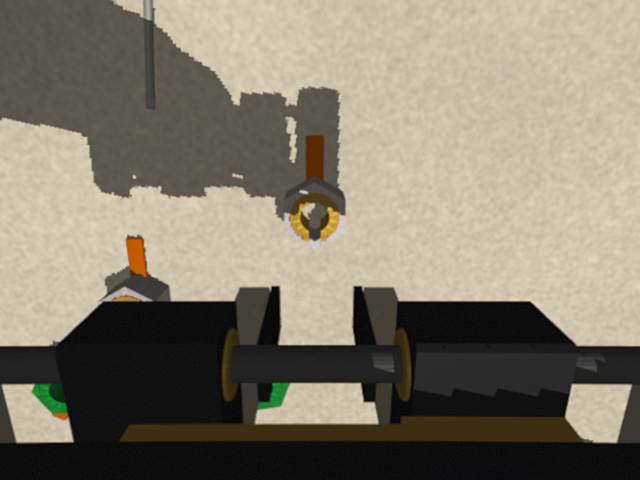

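Run:
```python
from h import *
np.set_printoptions(precision=4,suppress=True)
T=np.load('T4.npy');print(T)
H=px2w('wrist',[(314.4,217.3)],.033,T)[0];A=px2w('wrist',[(314.2,156.5)],.004,T)[0];print(H,A,T[:3,:3].T@(H-T[:3,3])*1000,np.degrees(np.arctan2(*(A-H)[1::-1])))
print(w2px('wrist',T[:3,3],T), ctrl.get_obs()['opening'])
im=ctrl.snapshot('side');cv2.imwrite('pics/s4.png',im[:,:,::-1])
print(w2px('side',[H,T[:3,3]]),w2px('scene',[H]))
for p in [(200,290),(440,290)]:print(px2w('wrist',[p],T[2,3],T)-T[:3,3])
```

```text
[[ 0.9816  0.1911  0.0058  0.6227]
 [ 0.1911 -0.9816 -0.0004 -0.1737]
 [ 0.0056  0.0015 -1.      0.1453]
 [ 0.      0.      0.      1.    ]]
[ 0.6211 -0.1725  0.033 ] [ 0.6618 -0.1643  0.004 ] [ -1.9725  -1.6448 112.2957] 11.288530670598359
[[316.5363 274.5793]] 0.029610444824541435
[[306.5198 248.5965]
 [303.7589 202.6905]] [[299.1659 250.5577]]
[[-0.0192  0.0553  0.    ]]
[[ 0.0036 -0.0619  0.    ]]
```

The hub is undisturbed in front of the shut fingers. The finger corners at (278,287) and (355,287) appear nearer the camera than the TCP should be. The side view will settle it.

Run:
```python
import cv2
im=cv2.imread('pics/s4.png')[100:290,190:430]
cv2.imwrite('pics/s4c.png',cv2.resize(im,(720,570),interpolation=cv2.INTER_CUBIC))
```

```text
(no output)
```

View pics/s4c.png

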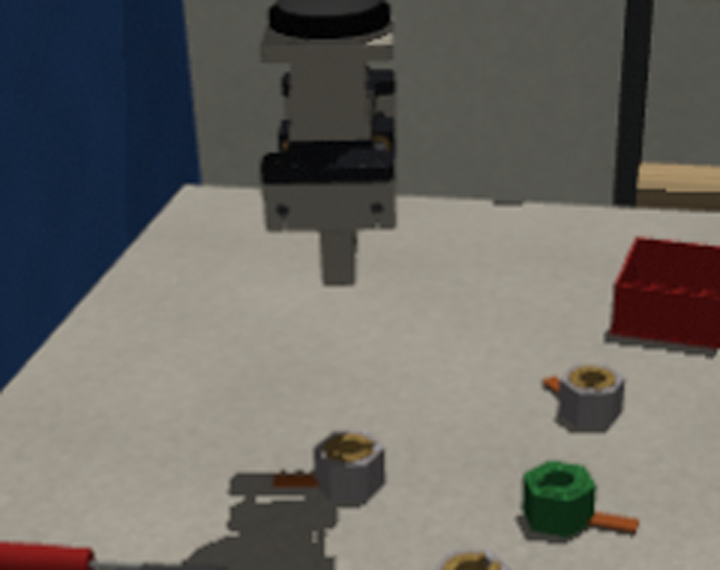

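Run:
```python
from h import *
np.set_printoptions(precision=4,suppress=True)
print(ctrl.hold_point_z,[a for a in dir(ctrl) if a[0]!='_'])
T=np.load('T4.npy')
for n in ('side','scene'):
  print(n,[ (dz,w2px(n,(T@[0,s*.022,-dz/1000,1])[:3]).round(1).tolist()) for dz in (0,20,30,40) for s in (-1,)])
print([(dz,w2px('wrist',(T@[.0095,-.015,-dz/1000,1])[:3],T).round(1).tolist()) for dz in (0,19,30,40,60)])
```

```text
0.0188 ['PlanningError', 'camera_params', 'close_job', 'get_obs', 'hold_point_z', 'snapshot']
side [(0, [[303.4, 207.5]]), (20, [[303.0, 198.7]]), (30, [[302.8, 194.2]]), (40, [[302.6, 189.6]])]
scene [(0, [[306.8, 215.8]]), (20, [[306.7, 208.9]]), (30, [[306.6, 205.4]]), (40, [[306.5, 201.9]])]
[(0, [[285.6, 256.5]]), (19, [[282.6, 271.9]]), (30, [[280.6, 282.2]]), (40, [[278.5, 292.7]]), (60, [[273.5, 317.9]])]
```

Both views put the real fingertips about 33 mm behind the reported TCP. The fingers closed above the hub, so I'll reopen, go about 30 mm lower and watch the force.

>>> apply_moves(
  deltas=[
    {"fingers": 80, "delta_pos": [0, 0, 20], "angular": [0, 0, 0]},
    {"fingers": 80, "delta_pos": [0, 0, 40], "angular": [0, 0, 0]},
    {"fingers": 80, "delta_pos": [0, 0, 60], "angular": [0, 0, 0]},
    {"fingers": 80, "delta_pos": [0, 0, 70], "angular": [0, 0, 0]},
    {"fingers": 80, "delta_pos": [0, 0, 75], "angular": [0, 0, 0]},
    {"fingers": 80, "delta_pos": [0, 0, 80], "angular": [0, 0, 0]},
    {"fingers": 80, "delta_pos": [0, 0, 90], "angular": [0, 0, 0]},
    {"fingers": 80, "delta_pos": [0, 0, 100], "angular": [0, 0, 0]},
    {"fingers": 80, "delta_pos": [0, 0, 110], "angular": [0, 0, 0]},
  ],
)

```text
clock: 6.5
tool_pos: [0.621, -0.1735, 0.0312]
orientation: [180.0, -0.0, 11.0]
force: [-0.1, -0.6, -0.5]
opening: 0.0798
gripper_force: 0.0
```

>>> apply_moves(
  deltas=[
    {"fingers": 80, "delta_pos": [0, 0, 20], "angular": [0, 0, 0]},
    {"fingers": 80, "delta_pos": [0, 0, 30], "angular": [0, 0, 0]},
    {"fingers": 80, "delta_pos": [0, 0, 38], "angular": [0, 0, 0]},
    {"fingers": 80, "delta_pos": [0, 0, 42], "angular": [0, 0, 0]},
    {"fingers": 80, "delta_pos": [0, 0, 46], "angular": [0, 0, 0]},
    {"fingers": 80, "delta_pos": [0, 0, 46], "angular": [0, 0, 0]},
  ],
)

```text
clock: 7.1
tool_pos: [0.6209, -0.1735, -0.0144]
orientation: [-180.0, 0.0, 11.0]
force: [-0.4, -0.1, 0.3]
opening: 0.0798
gripper_force: 0.0
```

>>> apply_moves(
  deltas=[
    {"fingers": 80, "delta_pos": [0, 0, 6], "angular": [0, 0, 0]},
    {"fingers": 60, "delta_pos": [0, 0, 6], "angular": [0, 0, 0]},
    {"fingers": 36, "delta_pos": [0, 0, 6], "angular": [0, 0, 0]},
    {"fingers": 36, "delta_pos": [0, 0, 6], "angular": [0, 0, 0]},
    {"fingers": 36, "delta_pos": [0, 0, 6], "angular": [0, 0, 0]},
    {"fingers": 36, "delta_pos": [0, 0, 6], "angular": [0, 0, 0]},
    {"fingers": 36, "delta_pos": [0, 0, 6], "angular": [0, 0, 0]},
    {"fingers": 36, "delta_pos": [0, 0, 6], "angular": [0, 0, 0]},
    {"fingers": 36, "delta_pos": [0, 0, 6], "angular": [0, 0, 0]},
  ],
)

```text
clock: 8.0
tool_pos: [0.621, -0.1734, -0.0201]
orientation: [180.0, -0.0, 11.0]
force: [-0.7, 0.8, 1.4]
opening: 0.0459
gripper_force: 30.0
```

Gripped: 45.9 mm opening, 30 N. I'll lift and carry it above the shaft.

>>> apply_moves(
  deltas=[
    {"fingers": 36, "delta_pos": [0, 0, -20], "angular": [0, 0, 0]},
    {"fingers": 36, "delta_pos": [0, 0, -60], "angular": [0, 0, 0]},
    {"fingers": 36, "delta_pos": [0, 0, -100], "angular": [0, 0, 0]},
    {"fingers": 36, "delta_pos": [0, 0, -135], "angular": [0, 0, 0]},
    {"fingers": 36, "delta_pos": [0, 0, -150], "angular": [0, 0, 0]},
    {"fingers": 36, "delta_pos": [0, 0, -150], "angular": [0, 0, 0]},
  ],
)

```text
clock: 8.6
tool_pos: [0.6224, -0.1736, 0.1326]
orientation: [179.9, -0.3, 11.0]
force: [-0.2, 0.4, -2.5]
opening: 0.046
gripper_force: 30.0
```

>>> apply_moves(
  deltas=[
    {"fingers": 36, "delta_pos": [-2, -20, 0], "angular": [0, 0, 3]},
    {"fingers": 36, "delta_pos": [-5, -60, 0], "angular": [0, 0, 7]},
    {"fingers": 36, "delta_pos": [-9, -105, 0], "angular": [0, 0, 11]},
    {"fingers": 36, "delta_pos": [-13, -153, 0], "angular": [0, 0, 15]},
    {"fingers": 36, "delta_pos": [-17, -200, 0], "angular": [0, 0, 19]},
    {"fingers": 36, "delta_pos": [-21, -247, 0], "angular": [0, 0, 23]},
    {"fingers": 36, "delta_pos": [-25, -294, 0], "angular": [0, 0, 27]},
    {"fingers": 36, "delta_pos": [-29, -335, 0], "angular": [0, 0, 30]},
    {"fingers": 36, "delta_pos": [-32, -360, 0], "angular": [0, 0, 32.5]},
    {"fingers": 36, "delta_pos": [-32.3, -368.3, 0], "angular": [0, 0, 32.5]},
  ],
)

```text
clock: 9.6
tool_pos: [0.5172, 0.1837, 0.1282]
orientation: [179.9, 0.1, -21.4]
force: [0.1, 0.5, -2.1]
opening: 0.0463
gripper_force: 30.0
```

>>> apply_moves(
  deltas=[
    {"fingers": 36, "delta_pos": [0, 0, 0], "angular": [0, 0, 0]},
    {"fingers": 36, "delta_pos": [0, 0, 0], "angular": [0, 0, 0]},
  ],
)

```text
clock: 9.8
tool_pos: [0.5186, 0.1811, 0.1289]
orientation: [179.9, 0.1, -21.5]
force: [-0.9, -0.4, -1.4]
opening: 0.0454
gripper_force: 30.0
```

Run:
```python
from h import *
np.set_printoptions(precision=4,suppress=True)
o=ctrl.get_obs();T=T_tool(o);im=ctrl.snapshot('wrist')[:,:,::-1];cv2.imwrite('pics/w5.png',im);np.save('T5.npy',T)
for n in('side','scene'):cv2.imwrite(f'pics/{n}5.png',ctrl.snapshot(n)[:,:,::-1])
print(o['tool_pos'],o['orientation'])
t=lambda P:T[:3,:3].T@(P-T[:3,3])*1000
zu=T[2,3]+.020
m,c,s=blob(im,(15,100,40),(35,255,255),(250,180,380,340));k=max(cv2.findContours(m,0,1)[0],key=len);e=cv2.fitEllipse(cv2.convexHull(k));u=np.array(e[0])+[250,180]
print('ring',u,e[1],s,t(px2w('wrist',[u],zu+.033,T)[0]))
try:
  m,c,s=blob(im,(3,150,40),(14,255,255),(230,60,410,340));print('arm',c,s,t(px2w('wrist',[c],zu+.004,T)[0]))
  m,c,s=blob(im,(0,180,60),(2,255,255),(230,60,410,340));print('red',c,s,px2w('wrist',[c],.053,T)[0])
except ValueError as ex: print(ex)
```

```text
[0.5186 0.1811 0.1289] [179.9216   0.0503 -21.4729]
ring [316.2281 327.9666] (89.69694519042969, 100.24464416503906) [  17  103  100   57 3821] [  1.4337   0.1599 -53.0011]
arm [316.3697 203.2435] [  69  102   36   85 2735] [ 41.884    0.2072 -24.0365]
red [313.9457 152.0815] [ 73  82  23  20 405] [0.566  0.1638 0.053 ]
```

View pics/w5.png

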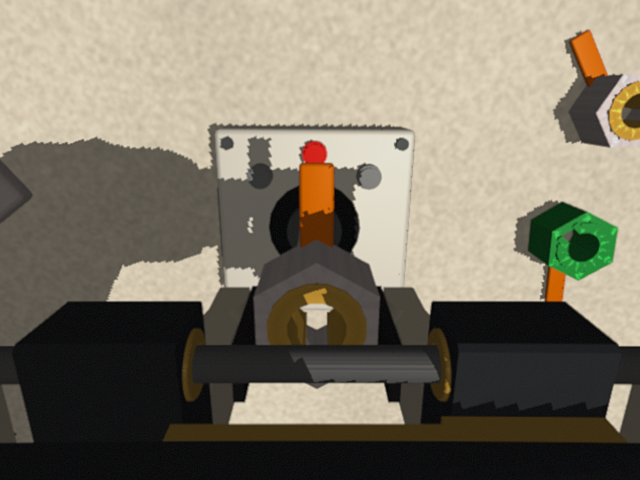

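The hub is lined up over the module with its arm pointing at the red sensor at (314,152). The remaining offset is about 1 mm. I'll lower it gently in stages.

>>> apply_moves(
  deltas=[
    {"fingers": 36, "delta_pos": [0, 0, 15], "angular": [0, 0, 0]},
    {"fingers": 36, "delta_pos": [0, 0, 30], "angular": [0, 0, 0]},
    {"fingers": 36, "delta_pos": [0, 0, 42], "angular": [0, 0, 0]},
    {"fingers": 36, "delta_pos": [0, 0, 47], "angular": [0, 0, 0]},
    {"fingers": 36, "delta_pos": [0, 0, 50], "angular": [0, 0, 0]},
    {"fingers": 36, "delta_pos": [0, 0, 53], "angular": [0, 0, 0]},
    {"fingers": 36, "delta_pos": [0, 0, 56], "angular": [0, 0, 0]},
    {"fingers": 36, "delta_pos": [0, 0, 58], "angular": [0, 0, 0]},
    {"fingers": 36, "delta_pos": [0, 0, 60], "angular": [0, 0, 0]},
  ],
)

```text
clock: 10.85
tool_pos: [0.5191, 0.1821, 0.0699]
orientation: [-180.0, -0.0, -21.5]
force: [-1.3, 0.9, -1.3]
opening: 0.0461
gripper_force: 30.0
```

>>> apply_moves(
  deltas=[
    {"fingers": 36, "delta_pos": [0, 0, 3], "angular": [0, 0, 0]},
    {"fingers": 36, "delta_pos": [0, 0, 6], "angular": [0, 0, 0]},
    {"fingers": 36, "delta_pos": [0, 0, 9], "angular": [0, 0, 0]},
    {"fingers": 36, "delta_pos": [0, 0, 12], "angular": [0, 0, 0]},
    {"fingers": 36, "delta_pos": [0, 0, 12], "angular": [0, 0, 0]},
  ],
)

```text
clock: 11.35
tool_pos: [0.5187, 0.182, 0.0572]
orientation: [180.0, 0.0, -21.5]
force: [-1.1, 2.1, -3.2]
opening: 0.0458
gripper_force: 30.0
```

>>> apply_moves(
  deltas=[
    {"fingers": 36, "delta_pos": [0, 0, 2], "angular": [0, 0, 0]},
    {"fingers": 36, "delta_pos": [0, 0, 4], "angular": [0, 0, 0]},
    {"fingers": 36, "delta_pos": [0, 0, 6], "angular": [0, 0, 0]},
    {"fingers": 36, "delta_pos": [0, 0, 6], "angular": [0, 0, 0]},
  ],
)

```text
clock: 11.75
tool_pos: [0.5189, 0.1821, 0.0515]
orientation: [-180.0, 0.0, -21.5]
force: [-0.6, 3.6, -3.0]
opening: 0.0458
gripper_force: 30.0
```

It has passed the key top (underside about 71.5 mm) at low force, so I'll carry on down.

>>> apply_moves(
  deltas=[
    {"fingers": 36, "delta_pos": [0, 0, 3], "angular": [0, 0, 0]},
    {"fingers": 36, "delta_pos": [0, 0, 6], "angular": [0, 0, 0]},
    {"fingers": 36, "delta_pos": [0, 0, 9], "angular": [0, 0, 0]},
    {"fingers": 36, "delta_pos": [0, 0, 11], "angular": [0, 0, 0]},
    {"fingers": 36, "delta_pos": [0, 0, 13], "angular": [0, 0, 0]},
    {"fingers": 36, "delta_pos": [0, 0, 13.5], "angular": [0, 0, 0]},
  ],
)

```text
clock: 12.35
tool_pos: [0.5189, 0.1821, 0.038]
orientation: [-180.0, 0.0, -21.5]
force: [-3.4, 4.7, 1.7]
opening: 0.0457
gripper_force: 30.0
```

Nearly home. I'll press the last millimetre, then release and rise.

>>> apply_moves(
  deltas=[
    {"fingers": 36, "delta_pos": [0, 0, 0.8], "angular": [0, 0, 0]},
    {"fingers": 36, "delta_pos": [0, 0, 0.8], "angular": [0, 0, 0]},
    {"fingers": 60, "delta_pos": [0, 0, 0.8], "angular": [0, 0, 0]},
    {"fingers": 70, "delta_pos": [0, 0, 0.5], "angular": [0, 0, 0]},
    {"fingers": 70, "delta_pos": [0, 0, 0.5], "angular": [0, 0, 0]},
    {"fingers": 70, "delta_pos": [0, 0, 0.5], "angular": [0, 0, 0]},
    {"fingers": 70, "delta_pos": [0, 0, 0.5], "angular": [0, 0, 0]},
  ],
)

```text
clock: 13.05
tool_pos: [0.5189, 0.1817, 0.0377]
orientation: [180.0, -0.0, -21.5]
force: [-0.2, 0.2, -0.5]
opening: 0.0696
gripper_force: 0.0
```

>>> apply_moves(
  deltas=[
    {"fingers": 70, "delta_pos": [0, 0, -15], "angular": [0, 0, 0]},
    {"fingers": 70, "delta_pos": [0, 0, -45], "angular": [0, 0, 0]},
    {"fingers": 70, "delta_pos": [0, 0, -90], "angular": [0, 0, 0]},
    {"fingers": 70, "delta_pos": [0, 0, -130], "angular": [0, 0, 0]},
    {"fingers": 70, "delta_pos": [-40, 0, -150], "angular": [0, 0, 0]},
    {"fingers": 70, "delta_pos": [-60, 0, -150], "angular": [0, 0, 0]},
    {"fingers": 70, "delta_pos": [-60, 0, -150], "angular": [0, 0, 0]},
  ],
)

```text
clock: 13.75
tool_pos: [0.4617, 0.2046, 0.1891]
orientation: [-179.9, -0.0, -21.4]
force: [0.6, 0.6, -0.2]
opening: 0.0701
gripper_force: 0.0
```

Run:
```python
from h import *
np.set_printoptions(precision=4,suppress=True)
o=ctrl.get_obs();T=T_tool(o);print(o['clock'],o['force'],o['tool_pos'])
im=ctrl.snapshot('wrist')[:,:,::-1].copy();s=ctrl.snapshot('side')[:,:,::-1]
u=w2px('side',[.519,.182,.07])[0].astype(int);print(u)
c=cv2.resize(s[max(0,u[1]-60):u[1]+60,max(0,u[0]-60):u[0]+60],(360,360),interpolation=2)
cv2.imwrite('pics/end.png',np.hstack([cv2.resize(im,(440,360)),c]));cv2.imwrite('pics/w6.png',im)
# expected pixel of ring bbox if seated (z .090) or on key (.108)
for z in (.090,.108):
  a=np.linspace(0,6.28,60);p=w2px('wrist',np.c_[.519+.0145*np.cos(a),.182+.0145*np.sin(a),0*a+z],T);print(z,p.min(0),p.max(0))
for z in (.059+.002,.079):print('arm end z',z,w2px('wrist',[.519+.058*np.cos(np.radians(21.5)),.182-.058*np.sin(np.radians(21.5)),z],T))
```

```text
13.75 [ 0.6219  0.6242 -0.1775] [0.4617 0.2046 0.1891]
[320 361]
0.09 [295.0874 108.783 ] [338.2447 153.1501]
0.108 [293.6237 109.4291] [339.5703 156.5906]
arm end z 0.061 [[316.8807  42.2056]]
arm end z 0.079 [[316.8272  38.6592]]
```

View pics/end.png

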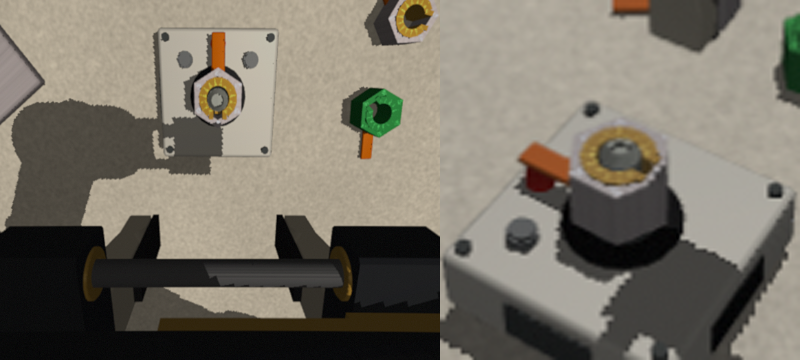

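The arm lies right over the red stub, the shaft nose stands out of the ring, and the descent reached shoulder height with at most about 6 N at the wrist. I'm handing it in.

```bash
python3 -c "
from plant import ctrl
print(ctrl.close_job())"
```

```text
the job is handed in; nothing more can be done
None
```

I fitted the 180° keyway hub to the shaft, fully seated with its arm over the red sensor. I picked it out from the camera images without trying the other two, which I left standing where they were, along with the screwdriver, fan and parts bin; it was handed in at about 14 s with no verdict shown.

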